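# Hook the check-weight drawer out from under the scale stand

## Task

The drawer under the scale stand has been pushed back under the ledge and a hand does not fit in: take the hook rod from its cradle, reach under the ledge, feel for the pull eye, drop the hook's tip into it and draw the drawer out to its stop, gently and with the hook only. Then unhook and lay the rod back in its cradle as it was, leaving the drawer open and everything else on the counter where it stands.

Things in the scene. Friction and masses are not known exactly. Their poses are not given: they have to be found in the camera images.
- stand: White fixed bench 300 wide, 250 deep, 100 mm high, with a flat grey scale on it (from 45 mm behind the front edge, top at 150 mm). Its 12 mm top is the ledge: underside 88 mm above the counter; below it, open to the front between side walls with inner faces at y = +-138 mm. Origin on the counter below the middle of the ledge's front edge; +x in under the ledge, +y left seen from the robot, z up.
- drawer (a joint): Slide of the white plastic drawer under the ledge: 0 = fully in, 0.120 m = fully out at its stop; it moves along the stand's -x. It starts 0 to 0.02 out, drags with about 4 N plus 40 N per m/s of speed, and stays where it is left.
- drawer_front (a point): Middle of the drawer's front face, 32 mm above the counter, on the stand's centre line; 80 mm in from the ledge's front edge when the drawer is fully in. Axes as the stand's. The face is 256 mm wide, from 6 to 62 mm above the counter, and carries a level aluminium rail 6 mm thick, 12 mm high, 200 mm long at this height.
- eye_mid (a point): Moves with the drawer: 36 mm before the middle of its face, 32 mm high. A steel ring (pull eye) lies flat, centred at this height and depth, but clamped tight to the rail at an unknown place 0 to 35 mm left or right of this point: feel for it. Ring 40 mm outside, 26 mm inside diameter, of 7 mm round bar; a 10 mm wide stub joins its rear to a clamp 22 mm wide.
- hook: Loose hook rod, about 0.16 kg: dark wooden handle 20 mm wide, 24 mm high with flat sides, then a straight steel shank 8 mm thick with its end turned straight down. Origin on the axis in the handle, at the place to grip, near the centre of mass; +x along the shank, z up. Handle from x = -70 to +35 mm; turned-down tip at x = +110 mm, 8 mm thick, ending 28 mm below the axis.
- hook_tip (a point): Lowest point of the hook's turned-down tip, at (110, 0, -28) mm in the rod's frame.
- cradle: Black fixed cradle, base 190 x 75 mm. Origin on the counter below the origin of the rod lying home; same x, y axes. Home rod axis 55 mm up. Two open-topped forks, 16 mm thick: 26 mm wide under the handle at x = -50 mm (floor 43 mm high), 14 mm wide under the shank at x = +82 mm (floor 51 mm high); walls and flared lips up to 26 mm above the floors. Handle free for fingers between them.
- scoop: Bystander: steel scoop with a dark wooden handle, 210 mm long. Leave it alone.
- jar: Bystander: glass jar, 72 mm wide, 110 mm high. Leave it alone.
- card: Bystander: blank price-card holder on a grey foot, 155 mm high. Leave it alone.
Not all that is in view belongs to the job. Of the things that look like the hook, the middle-sized one is meant.

How it is judged:
By the outcome, as a careful person would: the job done as asked, in the order asked, and still so for the second after the job is handed in, with the robot touching nothing.
It also fails if it takes over 72 s, if anything falls off the work surface, if the arm or the gripper's body presses on something with over 40 N, if the wrist force passes 120 N, or if a joint passes its speed limit or range.

## Robot

A 7-joint arm with a two-finger parallel gripper is mounted at the origin on the work surface. World frame = base frame: x ahead of the robot, y to its left, z up, the work surface at z = 0. Lengths are in m, angles in rad, forces in N, time in s.
With the tool pointing down it reaches from about 0.4 to 0.925 m from the base axis. Payload 4.1 kg.
Tool frame: the origin (TCP) lies at the very end of the fingers, on their centre line; the grasp point (between the pads) lies grasp_offset behind it (grasp_offset is the distance from the TCP to the grasp point, in m); z points along the fingers, y is the direction in which the jaws open and shut (so a half turn about z gives the same grasp; the last joint's range is limited). The gripper opens to 85 mm and grips with 20 to 120 N. Pads are 22 mm wide; open, the fingers measure 114 mm over their backs; the gripper's body (76 mm by 85 mm) begins 54 mm behind the grasp point. The pads swing forward as they close: fully open they stand 13 mm farther back than shut.
Start: joints at [1.112, 0.398, 0.045, 1.537, -0.019, 1.207, -0.051], TCP at [0.229, -0.608, 0.231] pointing down, gripper open.
Joint ranges: [-2.82, 2.82], [-0.49, 2.23], [-1.37, 1.46], [0, 2.46], [-1.36, 4.5], [0.23, 2], [-2.94, 2.94]. Speed limits (rad/s): [2.57, 2.57, 3.14, 3.14, 3.14, 3.14, 3.14].

## Interface

Orientations are given as a unit quaternion [w, x, y, z].
In Python, from plant import * gives the robot as it stands.
- The arm moves only by the tool carry_out, never from a script. Its argument "increments" is text: rows parted by semicolons, each of 7 numbers parted by spaces: the shift along the tool's x, y, z in mm, then the turn, a rotation vector about the tool's x, y, z in degrees, then the opening, from 0 (shut) to 1 (fully open). A call has 1 to 12 rows; each row shifts and turns the commanded pose from where the row before left it, along the tool's axes as they then stand; what a row does not reach is not made up. A row lasts 1/12 s, in which the tool goes at most 41.7 mm and 7.16 degrees, less where a joint would pass 70% of its speed; a pose out of reach is approached as far as the arm can. A call with a gripper value outside its range is refused whole. The fingers move at their own pace and stop on an object; "force" is the grip in N (left out, the last holds). Time passes only in rows, so rows that do not move let the fingers close. It gives the time, the measured TCP pose, the force and the opening at its end, in the units of the state.
- observe(): the state, without advancing time (a new reading comes with each control period).
- capture(name): name is "scene" or "top" or "wrist"; returns a dict with "color" (384x512x3 uint8, red, green, blue), "range_z" (384x512 float32, m along the optical axis (not along the pixel's ray), 0 where there is no reading), "intrinsics" (3x3 intrinsics, pixels), "R" (3x3) and "t" (3): a world point X has camera coordinates R X + t; the wrist camera has in their place "T_tool_cam" (4x4, takes a point from camera to tool coordinates, whose origin is the TCP and whose axes are the flange's). Camera axes: x right, y down, z forward; pixel columns grow to the right and rows downward; lengths in m; the calibration is good to about 2 mm. A picture is of the moment at which its call begins: read the wrist's pose just before it.
- finish_job(): hands the job in, once; it reports no verdict.
Trained networks look in a picture, given as the dict that the camera call returned (one of the last four; its "shot" number tells which), for a name from the list of things; names that differ only in an ending like _2 or _b are one class to them, and where a whole thing is asked for, a point or a joint stands for the part that bears it (a point fixed in the world has none). Each returns a list of dicts, best first, with "confidence" (0 to 1); they miss things now and then, are a little off and sometimes report something else, mostly with a low value. They report only what shows in the picture. A call takes as long as a camera call. They do not tell look-alikes from the thing itself.
- recognise(picture, name): "xy" ([column, row] in pixels, amid what is visible of it).
The state is a dict: "time": time; "joint_positions": joint angles; "joint_velocities": joint speeds; "tau": joint torques, N m; "tcp_pos": TCP position; "tcp_rot": TCP orientation; "wrist_force": force on the tool from outside, world axes, zero at the start; "wrist_torque": the same for the moment, N m; "opening": finger opening in m.
Only numpy, scipy, OpenCV 4.12 (cv2) and the standard library are available. Lean on these libraries where they do the work, as an engineer would, in place of code of your own. Each camera call takes 0.05 s, during which the arm holds its last target. There are 200 camera calls.

## Working session

There is one attempt and no reset: what is moved stays moved. The work goes in short steps, Python scripts to look and compute and a tool call to move; the robot and the scene stay as the last step left them, time stands still between calls to the robot, and variables do not carry over. Pictures are saved under pics/ and viewed, about 8 in all and at most 12, crops included, and the job is handed in when it is done.

Besides the shell and the picture viewer there is one more tool, called after "Call:" as name(argument=value, ...) on one line, values as JSON. carry_out: Moves the arm, as the interface text tells. Its arguments: {"type":"object","properties":{"increments":{"type":"string"},"force":{"type":"number"}},"required":["increments"]}

```bash
ls; mkdir -p pics
cat > h.py <<'E'
from plant import *
import numpy as np, cv2
def pts(p):
    K=np.array(p["intrinsics"]);z=p["range_z"];v,u=np.mgrid[:z.shape[0],:z.shape[1]]
    c=np.stack([(u-K[0,2])/K[0,0]*z,(v-K[1,2])/K[1,1]*z,z],-1)
    if "R" in p: X=(c-np.array(p["t"]))@np.array(p["R"])
    else:
        T=np.array(p["T_tool_cam"]);s=p["s"];w,x,y,zz=s["tcp_rot"]
        from scipy.spatial.transform import Rotation as R
        X=(c@T[:3,:3].T+T[:3,3])@R.from_quat([x,y,zz,w]).as_matrix().T+np.array(s["tcp_pos"])
    X[z==0]=np.nan
    return X
def cap(n):
    s=observe();p=capture(n);p=dict(p);p["s"]=s;return p
def save(p,n): cv2.imwrite(f"pics/{n}.png",p["color"][:,:,::-1])
E
python3 - <<'E'
from h import *
o=observe();print(o)
for n in("scene","top"):
    p=cap(n);save(p,n);X=pts(p);np.save(f"{n}.npy",X)
    for k in("stand","hook","cradle","scoop","jar","card","drawer_front","eye_mid","hook_tip"):
        try:
            for d in recognise({q:p[q] for q in p if q!="s"},k):
                u,v=np.round(d["xy"]).astype(int);print(n,k,u,v,round(d["confidence"],2),X[v,u].round(3))
        except Exception as e: print(k,e)
    
a=cv2.imread("pics/scene.png");b=cv2.imread("pics/top.png")
E
```

```text
pics
{'time': 0.0, 'joint_positions': array([ 1.11200926,  0.39921448,  0.0450231 ,  1.53786963, -0.01867139,
        1.20688927, -0.05070248]), 'joint_velocities': array([ 7.42868155e-04, -7.76215678e-04,  1.90865224e-04,  1.99676210e-04,
        8.47876971e-05, -6.18338542e-04,  1.00050611e-03]), 'tau': array([ 4.94608794e-04, -4.75123572e+01,  1.36491347e+00, -2.54219037e+01,
        1.14943125e-02,  9.48917965e-03,  2.86730490e-06]), 'tcp_pos': array([ 0.2286464 , -0.60778841,  0.23025334]), 'tcp_rot': array([-9.46781225e-04,  9.83850651e-01,  1.78988648e-01, -2.53025605e-04]), 'wrist_force': array([-0.15940411,  0.32937051, -0.23320611]), 'wrist_torque': array([0.00144448, 0.01403811, 0.0023862 ]), 'opening': 0.08559387699858585}
scene stand 329 224 0.88 [ 0.78  -0.01   0.149]
scene hook 174 271 0.84 [ 0.558 -0.297  0.066]
scene hook 104 335 0.74 [ 0.537 -0.484  0.015]
scene hook 296 137 0.69 [0.46  0.309 0.07 ]
scene cradle 177 284 0.9 [ 0.555 -0.298  0.007]
scene scoop 351 146 0.73 [0.609 0.424 0.041]
scene jar 291 136 0.8 [0.443 0.303 0.069]
scene jar 350 145 0.41 [0.604 0.427 0.04 ]
scene card 210 321 0.84 [ 0.713 -0.329  0.079]
scene hook_tip 106 342 0.88 [ 0.554 -0.489  0.016]
scene hook_tip 172 264 0.73 [ 0.54  -0.289  0.068]
scene hook_tip 111 240 0.58 [ 0.334 -0.334  0.028]
top stand 228 129 0.94 [0.725 0.073 0.147]
top hook 410 191 0.75 [ 0.531 -0.472  0.017]
top hook 376 262 0.71 [ 0.321 -0.336  0.031]
top hook 352 191 0.55 [ 0.533 -0.281  0.068]
top cradle 348 188 0.61 [ 0.557 -0.285  0.002]
top cradle 353 192 0.27 [ 0.531 -0.285  0.063]
top scoop 105 200 0.68 [0.572 0.476 0.005]
top jar 147 237 0.92 [0.434 0.32  0.109]
top card 358 132 0.78 [ 0.706 -0.313  0.097]
top card 347 185 0.56 [ 0.566 -0.282  0.004]
top hook_tip 354 195 0.93 [ 0.521 -0.286  0.067]
top hook_tip 374 263 0.8 [ 0.319 -0.33   0.03 ]
top hook_tip 408 188 0.58 [ 0.544 -0.474  0.   ]
```

Run:
```python
import cv2,numpy as np
b=cv2.imread("pics/top.png")
cv2.imwrite("pics/top2.png",cv2.resize(b,(800,600),interpolation=cv2.INTER_CUBIC))
cv2.imwrite("pics/topc.png",cv2.resize(b[120:300,300:440],None,fx=3.3,fy=3.3,interpolation=cv2.INTER_CUBIC))
```

```text
(no output)
```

View pics/top2.png

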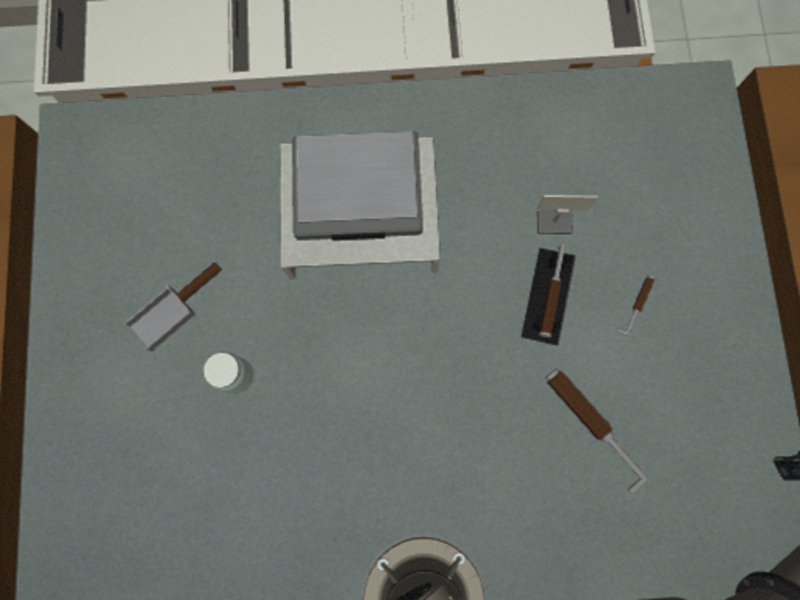

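View pics/scene.png

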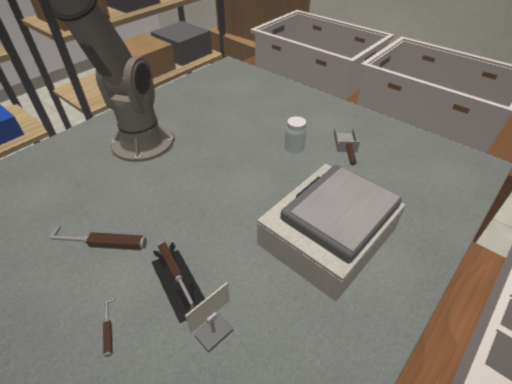

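Middle-sized rod is the one in the black cradle (top view ~(552,290) of 800x600), tip facing +x beside the card; the stand faces the robot at ~(360,200). Now fit poses.

```bash
cat > fit.py <<'E'
from h import *
def fitstand(X):
    m=(X[...,0]>.5)&(X[...,0]<1.05)&(abs(X[...,1])<.3)&(X[...,2]>.09)&(X[...,2]<.112)
    m2=(X[...,0]>.5)&(X[...,0]<1.05)&(abs(X[...,1])<.3)&(X[...,2]>.09)&(X[...,2]<.2)
    return X[m],X[m2]
def line(P):
    c=P.mean(0);u=np.linalg.svd(P-c)[2][0];return c,u
E
python3 - <<'E'
from fit import *
for n in("scene","top"):
    X=np.load(n+".npy");img=cv2.imread(f"pics/{n}.png")
    P,Q=fitstand(X)
    print(n,"topz",np.median(P[:,2]),len(P), cv2.minAreaRect(Q[:,:2].astype(np.float32)))
    r=cv2.minAreaRect(Q[:,:2].astype(np.float32));print(cv2.boxPoints(r).round(4).tolist())
    # rod
    m=(X[...,0]>.4)&(X[...,0]<.68)&(X[...,1]>-.38)&(X[...,1]<-.2)&(X[...,2]>.05)&(X[...,2]<.08)
    hsv=cv2.cvtColor(img,cv2.COLOR_BGR2HSV);b=m&(hsv[...,1]>90)&(hsv[...,0]<20)
    H=X[b];c,u=line(H[:,:2]);u*=np.sign(u[0]);t=(H[:,:2]-c)@u
    print("handle",len(H),c,u,np.degrees(np.arctan2(u[1],u[0])),t.min(),t.max(),np.median(H[:,2]))
    print("x0 from ends", c+u*(t.min()+.07),c+u*(t.max()-.035))
    m=(X[...,0]>.4)&(X[...,0]<.68)&(X[...,1]>-.38)&(X[...,1]<-.2)&(X[...,2]>.052)&(X[...,2]<.08)&~b
    s=X[m];t=(s[:,:2]-c)@u;d=(s[:,:2]-c)@np.array([-u[1],u[0]])
    print("rest",len(s),np.c_[t,d,s[:,2]].round(3)[::3].tolist())
E
```

```text
scene topz 0.09987047742982086 2695 ((0.7443492412567139, -0.03864777088165283), (0.5237916111946106, 0.25066015124320984), 88.55410766601562)
[[0.612500011920929, -0.2973000109195709], [0.8629999756813049, -0.303600013256073], [0.8762000203132629, 0.2199999988079071], [0.6256999969482422, 0.22630000114440918]]
handle 259 [ 0.52473399 -0.28429358] [ 0.95622043 -0.29264737] -17.016516646178957 -0.05254492418012875 0.04761019557608701 0.06683581714153267
x0 from ends [ 0.54142489 -0.28940176] [ 0.53679212 -0.28798392]
rest 424 [[-0.061, -0.0, 0.067], [-0.059, 0.006, 0.065], [-0.059, -0.003, 0.067], [-0.056, 0.003, 0.065], [-0.05, 0.009, 0.068], [-0.041, 0.026, 0.067], [-0.055, -0.002, 0.067], [-0.047, 0.01, 0.066], [-0.037, 0.025, 0.068], [-0.052, -0.006, 0.068], [-0.042, 0.02, 0.061], [-0.033, 0.026, 0.067], [-0.041, 0.017, 0.06], [-0.033, 0.023, 0.066], [-0.057, -0.009, 0.057], [-0.042, 0.017, 0.055], [-0.029, 0.021, 0.068], [-0.049, -0.008, 0.062], [-0.035, 0.017, 0.059], [-0.028, 0.023, 0.064], [-0.032, 0.011, 0.063], [-0.03, 0.018, 0.06], [-0.045, -0.021, 0.068], [-0.029, 0.015, 0
[... 4272 characters left out ...]
, [0.05, 0.002, 0.071], [0.055, -0.008, 0.061], [0.017, -0.011, 0.066], [-0.025, 0.02, 0.067], [-0.026, 0.016, 0.06], [-0.031, 0.022, 0.066], [-0.028, 0.012, 0.058], [-0.034, 0.019, 0.067], [-0.023, -0.02, 0.06], [-0.038, 0.021, 0.07], [-0.026, -0.016, 0.053], [-0.026, -0.023, 0.062], [-0.038, 0.016, 0.058], [-0.029, -0.019, 0.056], [-0.03, -0.025, 0.068], [-0.04, 0.013, 0.059], [-0.033, -0.019, 0.059], [-0.033, -0.026, 0.069], [-0.036, -0.02, 0.058], [-0.035, -0.027, 0.064], [-0.039, -0.019, 0.062], [-0.038, -0.027, 0.066], [-0.052, 0.003, 0.067], [-0.055, 0.01, 0.057], [-0.054, 0.002, 0.063], [-0.052, -0.006, 0.066], [-0.056, 0.004, 0.058], [-0.056, -0.004, 0.064], [-0.057, -0.006, 0.054]]
```

```bash
cat >> h.py <<'E'
from scipy.spatial.transform import Rotation as Ro
def rot(s): w,x,y,z=s["tcp_rot"];return Ro.from_quat([x,y,z,w])
def down(az): # tool x at azimuth az (deg), z down
    return Ro.from_euler("z",az,degrees=True)*Ro.from_quat([1,0,0,0])
def plan(pos,R,s=None):
    s=s or observe();r=rot(s)
    d=r.inv().apply(np.array(pos)-s["tcp_pos"])*1e3
    print("shift mm(tool now)",d.round(1),"turn",np.degrees((r.inv()*R).as_rotvec()).round(2), "az",np.degrees(np.arctan2(*r.as_matrix()[[1,0],0])).round(2))
E
python3 - <<'E'
from fit import *
import plant
print([k for k in dir(plant) if k[0]!="_"], getattr(plant,"grasp_offset",None))
for n in("scene","top"):
    X=np.load(n+".npy");P,Q=fitstand(X);P=P[P[:,1]>-.2];Q=Q[Q[:,1]>-.2]
    r=cv2.minAreaRect(Q[:,:2].astype(np.float32));print(n,r,cv2.boxPoints(r).round(4).tolist())
    # front edge: min x per y-bin
    F=[]
    for y in np.arange(-.15,.1,.01):
        q=P[(abs(P[:,1]-y)<.005)]
        if len(q)>3: F.append((y,q[:,0].min()))
    F=np.array(F);print(np.polyfit(F[:,0],F[:,1],1),len(F))
p=cap("wrist");print(p["T_tool_cam"].round(3).tolist(),p["intrinsics"].tolist());save(p,"w0")
plan([.535,-.287,.25],down(-17.1))
plan([.535,-.287,.25],down(162.9))
E
```

```text
['Unreachable', 'capture', 'finish_job', 'grasp_offset', 'observe', 'recognise'] 0.0187
scene ((0.7471381425857544, 0.07184305042028427), (0.3027396500110626, 0.25066015124320984), 88.55410766601562) [[0.6179999709129333, -0.0763000026345253], [0.8686000108718872, -0.08259999752044678], [0.8762000203132629, 0.2199999988079071], [0.6256999969482422, 0.22630000114440918]]
[0.01742196 0.62184189] 18
top ((0.7445229291915894, 0.0715307742357254), (0.29985183477401733, 0.2508232295513153), 88.57781982421875) [[0.6154000163078308, -0.07519999891519547], [0.8661999702453613, -0.08150000125169754], [0.8736000061035156, 0.218299999833107], [0.6229000091552734, 0.22450000047683716]]
[0.00804376 0.61904409] 18
[[0.0, -0.965, -0.262, 0.066], [1.0, -0.0, 0.001, -0.0], [-0.001, -0.262, 0.965, -0.143], [0.0, 0.0, 0.0, 1.0]] [[302.9169860659447, 0.0, 254.9561039269536], [0.0, 302.9169860659447, 191.27804866920283], [0.0, 0.0, 1.0]]
shift mm(tool now) [ 399.7 -193.   -18.7] turn [ 1.000e-02 -0.000e+00  3.772e+01] az 20.62
shift mm(tool now) [ 399.7 -193.   -18.7] turn [ 0.0000e+00  1.0000e-02 -1.4228e+02] az 20.62
```

Call:
carry_out(increments="0 0 0 0 0 -7.1 1;0 0 0 0 0 -7.1 1;0 0 0 0 0 -7.1 1;0 0 0 0 0 -7.1 1;0 0 0 0 0 -7.1 1;0 0 0 0 0 -7.1 1;0 0 0 0 0 -7.1 1;0 0 0 0 0 -7.1 1;0 0 0 0 0 -7.1 1;0 0 0 0 0 -7.1 1;0 0 0 0 0 -7.1 1;0 0 0 0 0 -7.1 1")

```text
time: 2.05
tcp_pos: [0.2288, -0.6084, 0.2314]
tcp_rot: [0.0, 0.601, 0.799, -0.0]
wrist_force: [0.0, 0.7, -0.1]
opening: 0.0854
```

Call:
carry_out(increments="0 0 0 0 0 -7.1 1;0 0 0 0 0 -7.1 1;0 0 0 0 0 -7.1 1;0 0 0 0 0 -7.1 1;0 0 0 0 0 -7.1 1;0 0 0 0 0 -7.1 1;0 0 0 0 0 -7.1 1;0 0 0 0 0 -7.1 1;0 0 0 0 0 0 1")

```text
time: 2.8
tcp_pos: [0.2287, -0.6085, 0.2313]
tcp_rot: [0.0, 0.15, 0.989, 0.0]
wrist_force: [-0.0, -0.6, -0.3]
opening: 0.0854
```

Call:
carry_out(increments="-8 16 1 0 0 0 1;-16 33 2.5 0 0 0 1;-16 33 2.5 0 0 0 1;-16 33 2.5 0 0 0 1;-16 33 2.5 0 0 0 1;-16 33 2.5 0 0 0 1;-16 33 2.5 0 0 0 1;-16 33 2.5 0 0 0 1;-16 33 2.5 0 0 0 1;-16 33 2.5 0 0 0 1;-16 33 2.5 0 0 0 1;-16 33 2.5 0 0 0 1")

```text
time: 3.8
tcp_pos: [0.5187, -0.3005, 0.2029]
tcp_rot: [0.0, 0.153, 0.988, -0.0]
wrist_force: [-0.2, -0.2, -0.0]
opening: 0.0857
```

Call:
carry_out(increments="-12 19 1 0 0 0 1;0 0 0 0 0 0 1;0 0 0 0 0 0 1")

```text
time: 4.05
tcp_pos: [0.5358, -0.2855, 0.2018]
tcp_rot: [0.0, 0.151, 0.989, 0.0]
wrist_force: [-1.2, -0.0, 0.4]
opening: 0.0856
```

```bash
cat > rod.py <<'E'
from fit import *
def rodfit(p):
    X=pts(p);img=p["color"][:,:,::-1].copy()
    m=(X[...,0]>.4)&(X[...,0]<.7)&(X[...,1]>-.4)&(X[...,1]<-.2)&(X[...,2]>.045)&(X[...,2]<.085)
    hsv=cv2.cvtColor(img,cv2.COLOR_BGR2HSV);b=m&(hsv[...,1]>90)&(hsv[...,0]<20)&(X[...,2]>.062)
    H=X[b];c,u=line(H[:,:2]);u*=np.sign(u[0]);n=np.array([-u[1],u[0]])
    r=cv2.minAreaRect(H[:,:2].astype(np.float32));print("rect",r)
    t=(H[:,:2]-c)@u
    print("handle",len(H),c,"az",np.degrees(np.arctan2(u[1],u[0])),t.min(),t.max(),"z",np.median(H[:,2]))
    s=X[m&~b];t=(s[:,:2]-c)@u;d=(s[:,:2]-c)@n
    k=(abs(d)<.006)&(t>.065)&(s[:,2]<.064);print("shank t",t[k].min(),t[k].max(),"d by t",np.polyfit(t[k],d[k],1),"z",np.polyfit(t[k],s[k,2],1))
    for a,bb in((-.07,-.01),(.08,.12)):
        k=(abs(d)>.012)&(abs(d)<.03)&(t>a)&(t<bb);
        for sg in(-1,1):
            q=k&(np.sign(d)==sg)
            if q.sum(): print("fork",sg,"t",np.percentile(t[q],[2,98]).round(4),"d",np.percentile(d[q],[2,98]).round(4))
    return X,c,u
E
python3 - <<'E'
from rod import *
p=cap("wrist");save(p,"w1");rodfit(p)
E
```

```text
rect ((0.5192426443099976, -0.2822331190109253), (0.019354254007339478, 0.10246772319078445), 72.45722961425781)
handle 2278 [ 0.51667908 -0.28139373] az -17.280125847463896 -0.04850860252098374 0.05397029018929179 z 0.06686298606472427
shank t 0.06507248820583343 0.1341498458292419 d by t [-0.00080929 -0.00025829] z [-0.012631    0.05842727]
fork -1 t [-0.0371 -0.0214] d [-0.0264 -0.0132]
fork 1 t [-0.0369 -0.0214] d [0.0128 0.0261]
fork -1 t [0.0945 0.1103] d [-0.0205 -0.0123]
fork 1 t [0.0948 0.1109] d [0.0123 0.0196]
```

View pics/w1.png

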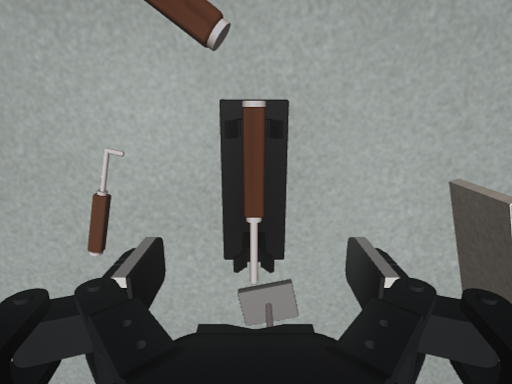

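Cradle and rod: rod origin (0.5364, −0.2875), azimuth −17.3°; card foot stands just beyond the tip at pixel (268,305), the stand's side is at right. Descend and grip.

Call:
carry_out(increments="-1.2 -1.7 20 0 0 -0.1 1;0 0 25 0 0 0 1;0 0 25 0 0 0 0.7;0 0 25 0 0 0 0.6;0 0 25 0 0 0 0.6;0 0 20 0 0 0 0.6;0 0 15 0 0 0 0.6;0 0 10.5 0 0 0 0.6;0 0 0 0 0 0 0.6;0 0 0 0 0 0 0.6", force=60)

```text
time: 4.93
tcp_pos: [0.5348, -0.2904, 0.0363]
tcp_rot: [-0.0, 0.151, 0.988, -0.0]
wrist_force: [0.5, 0.4, -0.5]
opening: 0.0512
```

Call:
carry_out(increments="0 0 0 0 0 0 0.3;0 0 0 0 0 0 0.2;0 0 0 0 0 0 0;0 0 0 0 0 0 0;0 0 0 0 0 0 0;0 0 0 0 0 0 0;0 0 0 0 0 0 0;0 0 0 0 0 0 0", force=60)

```text
time: 5.6
tcp_pos: [0.5366, -0.2895, 0.0378]
tcp_rot: [0.001, 0.15, 0.989, -0.001]
wrist_force: [-0.8, 0.1, 6.1]
opening: 0.0195
```

```bash
python3 -c "
from h import *
s=observe();print(s);plan([.5364,-.2875,.0363],down(162.72),s)"
```

```text
{'time': 5.6, 'joint_positions': array([ 0.80896173,  0.57629796, -0.51049713,  1.79814018,  0.3603431 ,
        0.85802942,  1.39829411]), 'joint_velocities': array([ 3.51088120e-04, -1.32218319e-04,  9.13115750e-04,  2.33842515e-04,
        7.40844442e-04, -5.26197353e-05, -1.49546802e-03]), 'tau': array([ 4.26228892e-02, -4.46712542e+01, -5.27032301e+00, -1.77513117e+01,
        9.87295434e-02, -2.64981603e-01, -1.00832837e-02]), 'tcp_pos': array([ 0.53658774, -0.28945557,  0.03784839]), 'tcp_rot': array([ 1.15365450e-03,  1.50210716e-01,  9.88653192e-01, -5.24337731e-04]), 'wrist_force': array([-0.83811909,  0.07610831,  6.09070709]), 'wrist_torque': array([0.13417312, 0.19487929, 0.01455274]), 'opening': 0.019479660568665416}
shift mm(tool now) [0.8 1.8 1.5] turn [-0.04  0.14  0.  ] az 162.72
```

Call:
carry_out(increments="0 0 -3 0 0 0 0;0 0 -6 0 0 0 0;0 0 -12 0 0 0 0;0 0 -20 0 0 0 0;0 0 -25 0 0 0 0;0 0 -25 0 0 0 0;0 0 -15 0 0 0 0;0 0 -6 0 0 0 0;0 0 0 0 0 0 0;0 0 0 0 0 0 0")

```text
time: 6.43
tcp_pos: [0.5349, -0.289, 0.148]
tcp_rot: [-0.0, 0.15, 0.989, -0.0]
wrist_force: [0.8, 0.4, -2.2]
opening: 0.0194
```

Run:
```python
from rod import *
s=observe();print(s["tcp_pos"],s["wrist_force"],s["wrist_torque"],s["opening"])
az=-1.35;c=np.array([.6205,.0747]);e=Ro.from_euler("z",az,degrees=True).as_matrix()[:2,:2]
print("az now");plan(s["tcp_pos"],down(180+az),s)
for xs,ys in((-160,60),(-76,60)):
    q=c+e@np.array([xs/1e3,ys/1e3]);print(xs,ys,q.round(4));
    d=np.r_[q,s["tcp_pos"][2]]-s["tcp_pos"];print("shift after turn",(down(180+az).inv().apply(d)*1e3).round(1))
p=cap("wrist");save(p,"w2")
p=cap("scene");save(p,"s2")
import numpy as np
a=cv2.imread("pics/w2.png");b=cv2.imread("pics/s2.png")
cv2.imwrite("pics/m2.png",np.hstack([a[:,60:460],b[100:384,60:460].copy() if 0 else cv2.resize(b[150:350,60:268],(400,384))]))
```

```text
[ 0.53489881 -0.28903477  0.14796458] [ 0.83745856  0.37904786 -2.21401298] [ 0.00551636  0.10273365 -0.02976831] 0.019357203567970077
az now
shift mm(tool now) [0. 0. 0.] turn [-1.000e-02 -5.000e-02 -1.594e+01] az 162.71
-160 60 [0.462  0.1385]
shift after turn [ 83.  425.7   0. ]
-76 60 [0.5459 0.1365]
shift after turn [ -1.  425.7   0. ]
```

View pics/m2.png

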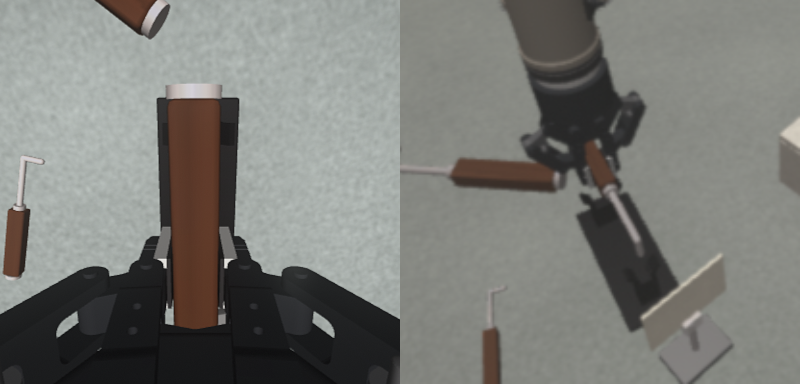

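```bash
cat > inhand.py <<'E'
from fit import *
def inhand(p):
    X=pts(p);s=p["s"];L=rot(s).inv().apply((X-s["tcp_pos"]).reshape(-1,3)).reshape(X.shape)
    hsv=cv2.cvtColor(p["color"][:,:,::-1].copy(),cv2.COLOR_BGR2HSV)
    m=(hsv[...,1]>90)&(hsv[...,0]<20)&(abs(L[...,1])<.013)&(L[...,2]<0)&(L[...,2]>-.05)&(L[...,0]>-.03)&(L[...,0]<.08)
    H=L[m];a=np.polyfit(H[:,0],H[:,2],1);b=np.polyfit(H[:,0],H[:,1],1)
    print(len(H),"top z(tool) at 0",a[1].round(4),"pitch deg",np.degrees(a[0]).round(2),"yaw",np.degrees(b[0]).round(2),"y0",b[1].round(4),"xmax",np.nanmax(H[:,0]))
E
python3 -c "
from inhand import *
inhand(cap('wrist'))"
```

```text
10970 top z(tool) at 0 -0.0289 pitch deg -0.06 yaw -0.53 y0 -0.0001 xmax 0.06993631065255218
```

Call:
carry_out(increments="10 30 0 0 0 -2 0;10 40 0 0 0 -2 0;10 40 0 0 0 -2 0;10 40 0 0 0 -2 0;10 40 0 0 0 -2 0;10 40 0 0 0 -2 0;10 40 0 0 0 -2 0;10 40 0 0 0 -1.9 0;5 40 0 0 0 0 0;5 40 0 0 0 0 0;3 30 0 0 0 0 0;0 0 0 0 0 0 0")

```text
time: 7.58
tcp_pos: [0.4985, 0.1487, 0.1485]
tcp_rot: [-0.0, 0.006, 1.0, 0.003]
wrist_force: [0.2, 0.2, -1.6]
opening: 0.0194
```

```bash
cat >> h.py <<'E'
AZ=-1.35;C=np.array([.6205,.0747]);E2=Ro.from_euler("z",AZ,degrees=True).as_matrix()[:2,:2]
def tip(s=None,off=(-110.8,0,28-18.7)): # tip position in stand frame, mm
    s=s or observe();P=rot(s).apply(np.array([off[0],off[1],off[2]])/1e3)+s["tcp_pos"]
    q=E2.T@(P[:2]-C)*1e3;return np.r_[q,P[2]*1e3].round(2)
def st():
    s=observe();print("t",round(s["time"],2),"tip(stand mm)",tip(s),"F stand",np.r_[E2.T@s["wrist_force"][:2],s["wrist_force"][2]].round(2),"T",s["wrist_torque"].round(3),"az",np.degrees(np.arctan2(*rot(s).as_matrix()[[1,0],0])).round(2),"op",round(s["opening"],4))
    return s
E
python3 -c "
from h import *
st()"
```

```text
t 7.58 tip(stand mm) [-12.91  72.37 139.13] F stand [ 0.19  0.24 -1.58] T [ 0.038  0.021 -0.037] az 179.29 op 0.0194
```

Call:
carry_out(increments="10 -20 20 0 0 0.6 0;18 -25 25 0 0 0 0;0 -25 25 0 0 0 0;0 0 0 0 -6 0 0;0 0 0 0 -6 0 0;0 0 0 0 -6 0 0;0 0 0 0 -6 0 0;0 0 0 0 -6 0 0;0 0 0 0 0 0 0;0 0 0 0 0 0 0")

```text
time: 8.42
tcp_pos: [0.4723, 0.0656, 0.0774]
tcp_rot: [0.215, 0.019, 0.976, -0.012]
wrist_force: [0.6, 0.3, -1.6]
opening: 0.0191
```

```bash
sed -i 's/off=(-110.8,0,28-18.7)/off=(-110.4,0,11.1)/' h.py
python3 - <<'E'
from h import *
s=st();print(s["tcp_pos"],rot(s).as_matrix().round(3).tolist())
p=cap("wrist");save(p,"w3");np.save("w3X.npy",pts(p))
a=cv2.imread("pics/w3.png")[:220]
cv2.imwrite("pics/w3c.png",cv2.resize(a,None,fx=1.56,fy=1.56,interpolation=cv2.INTER_CUBIC))
E
```

```text
t 8.42 tip(stand mm) [-43.15 -13.92 113.69] F stand [ 0.55  0.31 -1.58] T [ 0.021  0.629 -0.005] az 178.02 op 0.0191
[0.47225894 0.06560977 0.07738127] [[-0.907, 0.042, 0.419], [0.031, 0.999, -0.032], [-0.42, -0.016, -0.907]]
```

View pics/w3c.png

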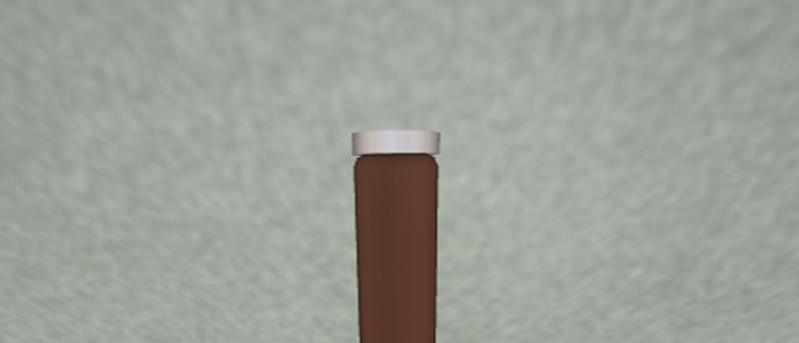

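The picture is upside-down for this purpose (forward is at the bottom, behind the hand), showing only the handle and counter; I go by feel instead.

Call:
carry_out(increments="0 0 0 0 6 0 0;0 0 0 0 6 0 0;0 0 0 0 6 0 0;0 0 0 0 6 0 0;0 0 0 0 6 0 0;0 0 0 0 0 0 0;0 0 0 0 0 0 0")

```text
time: 9.05
tcp_pos: [0.4772, 0.0627, 0.0778]
tcp_rot: [-0.01, 0.026, 1.0, -0.01]
wrist_force: [-0.3, 0.2, -1.9]
opening: 0.0189
```

```bash
cat >> h.py <<'E'
def to(x,y,z,s=None): # bring tip to stand x,y,z mm; print shift in tool axes after levelling
    s=s or observe();R=down(180+AZ);q=C+E2@np.array([x,y])/1e3;P=np.r_[q,z/1e3]-R.apply(np.array([-110.4,0,11.1])/1e3)
    plan(P,R,s);print("after turn shift",(R.inv().apply(P-s["tcp_pos"])*1e3).round(1))
E
python3 -c "
from h import *
s=st();to(-35,64,22,s)"
```

```text
t 9.05 tip(stand mm) [-32.87 -18.78  64.53] F stand [-0.34  0.2  -1.92] T [0.098 0.102 0.007] az 177.0 op 0.0189
shift mm(tool now) [ 3.8 80.2 43.1] turn [-1.16 -1.12 -1.64] az 177.0
after turn shift [ 2.4 79.4 44.7]
```

Call:
carry_out(increments="0 0 0 -1.16 -1.12 -1.64 0;0 20 10 0 0 0 0;0 30 15 0 0 0 0;2 20 15 0 0 0 0;0 9 5 0 0 0 0;0 0 0 0 0 0 0;0 0 0 0 0 0 0")

```text
time: 9.63
tcp_pos: [0.4735, 0.1412, 0.0324]
tcp_rot: [-0.001, 0.01, 1.0, -0.002]
wrist_force: [-0.4, 0.0, -2.0]
opening: 0.0189
```

```bash
python3 -c "
from h import *
from inhand import *
s=st();to(34,64,22,s);inhand(cap('wrist'))"
```

```text
t 9.63 tip(stand mm) [-38.11  63.44  21.15] F stand [-0.36  0.03 -2.03] T [-0.056  0.045  0.04 ] az 178.91 op 0.0189
shift mm(tool now) [-72.1   0.7  -0.8] turn [-0.27 -0.08  0.26] az 178.91
after turn shift [-72.1   1.   -0.7]
10915 top z(tool) at 0 -0.029 pitch deg -0.09 yaw -0.5 y0 -0.0001 xmax 0.06997122567080322
```

Call:
carry_out(increments="-6 0.8 -0.7 -0.3 0 0.3 0;-12 0 0 0 0 0 0;-12 0 0 0 0 0 0;-12 0 0 0 0 0 0;-12 0 0 0 0 0 0;-12 0 0 0 0 0 0;-6 0 0 0 0 0 0;0 0 0 0 0 0 0;0 0 0 0 0 0 0")

```text
time: 10.43
tcp_pos: [0.5468, 0.1392, 0.0333]
tcp_rot: [-0.0, 0.014, 1.0, 0.0]
wrist_force: [-0.3, -0.4, -1.9]
opening: 0.0189
```

```bash
python3 -c "
from h import *
s=st();to(34,64,22,s)"
```

```text
t 10.43 tip(stand mm) [35.18 62.26 22.11] F stand [-0.32 -0.4  -1.89] T [ 0.017  0.07  -0.043] az 178.4 op 0.0189
shift mm(tool now) [1.2 1.3 0.2] turn [ 0.03 -0.04 -0.25] az 178.4
after turn shift [1.2 1.3 0.2]
```

Call:
carry_out(increments="0 -1.5 0 0 0 -0.2 0;0 -1.5 0 0 0 0 0;0 -1.5 0 0 0 0 0;0 -1.5 0 0 0 0 0;0 0 0 0 0 0 0")

```text
time: 10.85
tcp_pos: [0.5463, 0.1334, 0.0331]
tcp_rot: [-0.0, 0.012, 1.0, 0.0]
wrist_force: [0.5, -0.7, -2.5]
opening: 0.0189
```

Call:
carry_out(increments="0 -1.5 0 0 0 0 0;0 -1.5 0 0 0 0 0;0 -1.5 0 0 0 0 0;0 -1.5 0 0 0 0 0;0 0 0 0 0 0 0")

```text
time: 11.27
tcp_pos: [0.5464, 0.1274, 0.033]
tcp_rot: [-0.0, 0.012, 1.0, 0.0]
wrist_force: [0.2, -0.2, -2.5]
opening: 0.0193
```

Call:
carry_out(increments="0 -1.5 0 0 0 0 0;0 -1.5 0 0 0 0 0;0 -1.5 0 0 0 0 0;0 -1.5 0 0 0 0 0;0 0 0 0 0 0 0")

```text
time: 11.68
tcp_pos: [0.5463, 0.1214, 0.033]
tcp_rot: [-0.0, 0.012, 1.0, 0.0]
wrist_force: [-0.3, 0.7, -1.4]
opening: 0.019
```

Call:
carry_out(increments="0 -1.5 0 0 0 0 0;0 -1.5 0 0 0 0 0;0 -1.5 0 0 0 0 0;0 -1.5 0 0 0 0 0;0 0 0 0 0 0 0")

```text
time: 12.1
tcp_pos: [0.5462, 0.1154, 0.0331]
tcp_rot: [-0.0, 0.012, 1.0, 0.0]
wrist_force: [-0.1, -0.7, -1.3]
opening: 0.0193
```

Call:
carry_out(increments="0 -1.5 0 0 0 0 0;0 -1.5 0 0 0 0 0;0 -1.5 0 0 0 0 0;0 -1.5 0 0 0 0 0;0 0 0 0 0 0 0")

```text
time: 12.52
tcp_pos: [0.546, 0.1095, 0.033]
tcp_rot: [-0.0, 0.012, 1.0, 0.0]
wrist_force: [-0.7, 0.1, -1.9]
opening: 0.0194
```

Call:
carry_out(increments="0 -1.5 0 0 0 0 0;0 -1.5 0 0 0 0 0;0 -1.5 0 0 0 0 0;0 -1.5 0 0 0 0 0;0 0 0 0 0 0 0")

```text
time: 12.93
tcp_pos: [0.5459, 0.1034, 0.033]
tcp_rot: [-0.0, 0.012, 1.0, 0.0]
wrist_force: [0.5, 0.2, -1.2]
opening: 0.0191
```

```bash
python3 -c "
from h import *
st()"
```

```text
t 12.93 tip(stand mm) [35.14 26.96 21.85] F stand [ 0.47  0.21 -1.19] T [-0.006 -0.014 -0.026] az 178.65 op 0.0191
```

Call:
carry_out(increments="0 -1.5 0 0 0 0 0;0 -1.5 0 0 0 0 0;0 -1.5 0 0 0 0 0;0 -1.5 0 0 0 0 0;0 0 0 0 0 0 0")

```text
time: 13.35
tcp_pos: [0.5457, 0.0974, 0.033]
tcp_rot: [-0.0, 0.012, 1.0, 0.0]
wrist_force: [0.3, -0.2, -0.9]
opening: 0.0189
```

Call:
carry_out(increments="0 -1.5 0 0 0 0 0;0 -1.5 0 0 0 0 0;0 -1.5 0 0 0 0 0;0 -1.5 0 0 0 0 0;0 0 0 0 0 0 0")

```text
time: 13.77
tcp_pos: [0.5456, 0.0915, 0.033]
tcp_rot: [-0.0, 0.012, 1.0, 0.0]
wrist_force: [0.1, -0.7, -1.5]
opening: 0.0188
```

Call:
carry_out(increments="0 -1.5 0 0 0 0 0;0 -1.5 0 0 0 0 0;0 -1.5 0 0 0 0 0;0 -1.5 0 0 0 0 0;0 0 0 0 0 0 0")

```text
time: 14.18
tcp_pos: [0.5455, 0.0854, 0.033]
tcp_rot: [-0.0, 0.012, 1.0, 0.0]
wrist_force: [0.0, -0.0, -1.8]
opening: 0.0191
```

Call:
carry_out(increments="0 -1.5 0 0 0 0 0;0 -1.5 0 0 0 0 0;0 -1.5 0 0 0 0 0;0 -1.5 0 0 0 0 0;0 0 0 0 0 0 0")

```text
time: 14.6
tcp_pos: [0.5454, 0.0828, 0.0333]
tcp_rot: [0.0, 0.01, 1.0, 0.002]
wrist_force: [0.1, 5.4, -2.9]
opening: 0.0187
```

```bash
python3 -c "
from h import *
st()"
```

```text
t 14.6 tip(stand mm) [35.17  6.84 22.29] F stand [-0.04  5.35 -2.88] T [1.302 0.097 0.648] az 178.89 op 0.0187
```

Call:
carry_out(increments="0 2 0 0 0 0 0;0 2 0 0 0 0 0;0 2 0 0 0 0 0;0 2 0 0 0 0 0;0 0 -6 0 0 0 0;0 0 -8 0 0 0 0;0 0 -8 0 0 0 0;0 0 0 0 0 0 0;0 0 0 0 0 0 0")

```text
time: 15.35
tcp_pos: [0.5463, 0.0878, 0.0561]
tcp_rot: [0.001, 0.012, 1.0, 0.0]
wrist_force: [-0.2, 0.6, -2.7]
opening: 0.0188
```

```bash
python3 -c "
from h import *
from inhand import *
s=st();inhand(cap('wrist'));to(34,-16.5,44,s)"
```

```text
t 15.35 tip(stand mm) [35.97 11.36 45.16] F stand [-0.23  0.59 -2.71] T [-0.028  0.067  0.004] az 178.65 op 0.0188
10929 top z(tool) at 0 -0.0289 pitch deg -0.09 yaw -0.5 y0 -0.0001 xmax 0.06998661195371705
shift mm(tool now) [  2.  -27.9   1. ] turn [ 0.04  0.08 -0.  ] az 178.65
after turn shift [  2.  -27.9   1. ]
```

Call:
carry_out(increments="1 -5 0 0 0 0 0;1 -8 0 0 0 0 0;0 -8 0 0 0 0 0;0 -7 0 0 0 0 0;0 0 0 0 0 0 0;0 0 3 0 0 0 0;0 0 3 0 0 0 0;0 0 1.5 0 0 0 0;0 0 1.5 0 0 0 0;0 0 1.5 0 0 0 0;0 0 0 0 0 0 0")

```text
time: 16.32
tcp_pos: [0.5426, 0.0604, 0.0442]
tcp_rot: [-0.001, 0.011, 1.0, 0.0]
wrist_force: [-0.6, -0.4, -2.0]
opening: 0.0192
```

```bash
python3 -c "
from h import *
s=st()"
```

```text
t 16.32 tip(stand mm) [ 32.86 -16.03  32.93] F stand [-0.6  -0.45 -1.99] T [-0.01  -0.01   0.082] az 178.72 op 0.0192
```

Call:
carry_out(increments="0 0 1.5 0 0 0 0;0 0 1.5 0 0 0 0;0 0 1.5 0 0 0 0;0 0 0 0 0 0 0")

```text
time: 16.65
tcp_pos: [0.5427, 0.06, 0.0397]
tcp_rot: [-0.001, 0.011, 1.0, 0.0]
wrist_force: [-0.4, 0.6, -1.0]
opening: 0.0189
```

```bash
python3 -c "
from h import *
s=st()"
```

```text
t 16.65 tip(stand mm) [ 32.92 -16.5   28.51] F stand [-0.45  0.57 -0.99] T [ 0.045  0.013 -0.056] az 178.68 op 0.0189
```

Call:
carry_out(increments="0 0 2 0 0 0 0;0 0 2 0 0 0 0;0 0 1 0 0 0 0;1 0 0 0 0 0 0;1 0 0 0 0 0 0;1.5 0 0 0 0 0 0;1.5 0 0 0 0 0 0;1.5 0 0 0 0 0 0;1.5 0 0 0 0 0 0;1.5 0 0 0 0 0 0;1.5 0 0 0 0 0 0;1.5 0 0 0 0 0 0")

```text
time: 17.65
tcp_pos: [0.5314, 0.0605, 0.0355]
tcp_rot: [0.001, 0.012, 1.0, 0.001]
wrist_force: [5.3, -1.1, -3.2]
opening: 0.0192
```

```bash
python3 -c "
from h import *
s=st()"
```

```text
t 17.65 tip(stand mm) [ 21.67 -16.27  24.55] F stand [ 5.37 -1.01 -3.18] T [-0.023 -0.935  0.001] az 178.68 op 0.0192
```

Call:
carry_out(increments="2 0 0 0 0 0 0;2 0 0 0 0 0 0;2 0 0 0 0 0 0;2 0 0 0 0 0 0;2 0 0 0 0 0 0;2 0 0 0 0 0 0;2 0 0 0 0 0 0;2 0 0 0 0 0 0;2 0 0 0 0 0 0;2 0 0 0 0 0 0;2 0 0 0 0 0 0;2 0 0 0 0 0 0")

```text
time: 18.65
tcp_pos: [0.5064, 0.061, 0.0352]
tcp_rot: [-0.0, 0.011, 1.0, 0.0]
wrist_force: [5.4, 0.4, -1.5]
opening: 0.019
```

Call:
carry_out(increments="2 0 0 0 0 0 0;2 0 0 0 0 0 0;2 0 0 0 0 0 0;2 0 0 0 0 0 0;2 0 0 0 0 0 0;2 0 0 0 0 0 0;2 0 0 0 0 0 0;2 0 0 0 0 0 0;2 0 0 0 0 0 0;2 0 0 0 0 0 0;2 0 0 0 0 0 0;2 0 0 0 0 0 0")

```text
time: 19.65
tcp_pos: [0.4823, 0.0615, 0.0351]
tcp_rot: [-0.0, 0.011, 1.0, 0.0]
wrist_force: [5.1, 1.5, -1.2]
opening: 0.0193
```

```bash
python3 -c "
from h import *
from inhand import *
s=st();inhand(cap('wrist'))"
```

```text
t 19.65 tip(stand mm) [-27.47 -16.32  23.99] F stand [ 5.07  1.58 -1.23] T [ 0.106 -1.168  0.042] az 178.69 op 0.0193
10930 top z(tool) at 0 -0.029 pitch deg 0.06 yaw -0.54 y0 -0.0 xmax 0.06998953555974778
```

Good, no slip; ~57 mm to go.

Call:
carry_out(increments="2 0 0 0 0 0 0;2 0 0 0 0 0 0;2 0 0 0 0 0 0;2 0 0 0 0 0 0;2 0 0 0 0 0 0;2 0 0 0 0 0 0;2 0 0 0 0 0 0;2 0 0 0 0 0 0;2 0 0 0 0 0 0;2 0 0 0 0 0 0;2 0 0 0 0 0 0;2 0 0 0 0 0 0")

```text
time: 20.7
tcp_pos: [0.4584, 0.0621, 0.0352]
tcp_rot: [-0.0, 0.011, 1.0, 0.0]
wrist_force: [4.7, -0.1, -1.2]
opening: 0.0191
```

Call:
carry_out(increments="2 0 0 0 0 0 0;2 0 0 0 0 0 0;2 0 0 0 0 0 0;2 0 0 0 0 0 0;2 0 0 0 0 0 0;2 0 0 0 0 0 0;2 0 0 0 0 0 0;2 0 0 0 0 0 0;2 0 0 0 0 0 0;2 0 0 0 0 0 0;2 0 0 0 0 0 0")

```text
time: 21.62
tcp_pos: [0.4364, 0.0626, 0.0352]
tcp_rot: [-0.0, 0.011, 1.0, 0.0]
wrist_force: [4.0, 1.1, -1.3]
opening: 0.0193
```

```bash
python3 -c "
from h import *
s=st()"
```

```text
t 21.62 tip(stand mm) [-73.38 -16.35  24.04] F stand [ 3.93  1.21 -1.34] T [ 0.162 -1.034  0.076] az 178.69 op 0.0193
```

Call:
carry_out(increments="1 0 0 0 0 0 0;1 0 0 0 0 0 0;1 0 0 0 0 0 0;1 0 0 0 0 0 0;1 0 0 0 0 0 0;1 0 0 0 0 0 0;1 0 0 0 0 0 0;1 0 0 0 0 0 0;1 0 0 0 0 0 0")

```text
time: 22.37
tcp_pos: [0.4274, 0.0628, 0.0351]
tcp_rot: [-0.0, 0.011, 1.0, 0.0]
wrist_force: [5.3, 1.8, -0.7]
opening: 0.0188
```

Call:
carry_out(increments="1 0 0 0 0 0 0;1 0 0 0 0 0 0;1 0 0 0 0 0 0")

```text
time: 22.62
tcp_pos: [0.4253, 0.0629, 0.0353]
tcp_rot: [0.001, 0.011, 1.0, 0.001]
wrist_force: [7.7, 0.9, -4.6]
opening: 0.0191
```

Call:
carry_out(increments="1 0 0 0 0 0 0;1 0 0 0 0 0 0;0 0 0 0 0 0 0")

```text
time: 22.87
tcp_pos: [0.4253, 0.0629, 0.0357]
tcp_rot: [0.003, 0.012, 1.0, 0.001]
wrist_force: [11.9, -0.3, -6.4]
opening: 0.0193
```

```bash
python3 -c "
from h import *
s=st()
from inhand import *
inhand(cap('wrist'))"
```

```text
t 22.87 tip(stand mm) [-84.38 -16.32  25.14] F stand [11.87 -0.03 -6.4 ] T [ 0.157 -1.939  0.062] az 178.65 op 0.0193
10927 top z(tool) at 0 -0.029 pitch deg -0.37 yaw -0.54 y0 -0.0001 xmax 0.06997668697311606
```

Call:
carry_out(increments="-2 0 0 0 0 0 0;-2 0 0 0 0 0 0;-2 0 0 0 0 0 0;-2 0 0 0 0 0 0;-1 0 0 0 0 0 0;0 0 0 0 0 0 0;0 0 0 0 0 0 0")

```text
time: 23.5
tcp_pos: [0.4304, 0.0622, 0.0347]
tcp_rot: [-0.001, 0.012, 1.0, 0.0]
wrist_force: [0.2, 0.6, -1.8]
opening: 0.0193
```

```bash
python3 -c "
from h import *
s=st()"
```

```text
t 23.5 tip(stand mm) [-79.37 -16.89  23.34] F stand [ 0.17  0.59 -1.76] T [-0.034  0.068 -0.033] az 178.67 op 0.0193
```

Call:
carry_out(increments="-2 0 0 0 0 0 0;0 0 -2 0 0 0 0;0 0 -3 0 0 0 0;0 0 -4 0 0 0 0;0 0 -5 0 0 0 0;0 0 -8 0 0 0 0;0 0 -12 0 0 0 0;0 0 -15 0 0 0 0;0 0 -20 0 0 0 0;0 0 -20 0 0 0 0;0 0 -15 0 0 0 0;0 0 -6 0 0 0 0")

```text
time: 24.5
tcp_pos: [0.435, 0.0629, 0.1478]
tcp_rot: [0.002, 0.011, 1.0, 0.0]
wrist_force: [0.8, -0.1, -1.2]
opening: 0.0193
```

```bash
cat > fr.py <<'E'
from h import *
s=st()
p=cap("top");save(p,"t4");X=pts(p)
m=(X[...,2]>.03)&(X[...,2]<.075)&(X[...,0]>.45)&(X[...,0]<.64)&(X[...,1]>-.12)&(X[...,1]<.27)
q=(X[m][:,:2]-C)@E2*1e3
h=np.histogram(q[:,0],np.arange(-140,20,5));print([(int(a),int(b)) for a,b in zip(h[1],h[0]) if b])
E
python3 fr.py; python3 -c "
from h import *
p=[.5366,-.2895,.148];s=observe();plan(p,down(162.72),s);d=np.array(p)-s['tcp_pos'];print((down(162.72).inv().apply(d)*1e3).round(1),(down(178.65).inv().apply(d)*1e3).round(1))
b=cv2.imread('pics/t4.png');cv2.imwrite('pics/t4c.png',cv2.resize(b[70:270,130:430],(800,533)))"
```

```text
t 24.5 tip(stand mm) [-74.76 -16.06 137.16] F stand [ 0.85 -0.1  -1.21] T [-0.005 -0.032  0.019] az 178.69 op 0.0193
[(-50, 35), (-45, 118), (-40, 219), (-35, 82), (-30, 4), (-25, 10), (-20, 22), (-15, 42), (-10, 41), (-5, 53), (0, 47), (5, 14), (10, 7)]
shift mm(tool now) [-1.096e+02 -3.499e+02  1.000e-01] turn [ 0.05  0.24 15.96] az 178.68
[-2.016e+02 -3.062e+02 -2.000e-01] [-1.098e+02 -3.498e+02 -2.000e-01]
```

View pics/t4c.png

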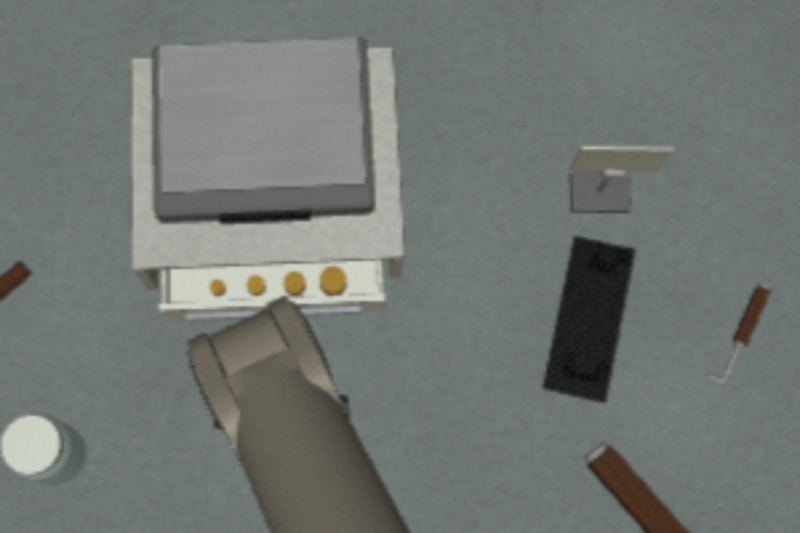

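Call:
carry_out(increments="0 -20 0 0 0 0 0;0 -35 0 0 0 0 0;0 -35 0 0 0 0 0;0 -40 0 0 0 0 0;0 -40 0 0 0 0 0;0 -40 0 0 0 0 0;0 -40 0 0 0 0 0;0 -40 0 0 0 0 0;0 -40 0 0 0 0 0;0 -20 0 0 0 0 0;0 0 0 0 0 5 0;0 0 0 0 0 5 0")

```text
time: 25.55
tcp_pos: [0.4241, -0.2891, 0.1436]
tcp_rot: [-0.001, 0.103, 0.995, 0.001]
wrist_force: [-0.4, -0.1, -1.3]
opening: 0.0187
```

Call:
carry_out(increments="0 0 0 0 0 5.9 0;0 0 0 0 0 0 0;0 0 0 0 0 0 0")

```text
time: 25.8
tcp_pos: [0.425, -0.287, 0.1441]
tcp_rot: [-0.001, 0.148, 0.989, 0.001]
wrist_force: [1.1, -0.4, -1.2]
opening: 0.019
```

```bash
python3 -c "
from h import *
plan([.5366,-.2895,.148],down(162.72))"
```

```text
shift mm(tool now) [-107.5   30.3   -4.1] turn [ 0.05 -0.13  0.23] az 162.95
```

Call:
carry_out(increments="-10 3 -4 0 0 0.2 0;-20 6 0 0 0 0 0;-25 7 0 0 0 0 0;-25 7 0 0 0 0 0;-17 5 0 0 0 0 0;-10 2 0 0 0 0 0;0 0 0 0 0 0 0;0 0 0 0 0 0 0")

```text
time: 26.47
tcp_pos: [0.5363, -0.2905, 0.1484]
tcp_rot: [-0.001, 0.151, 0.989, 0.0]
wrist_force: [-0.1, -0.2, -2.3]
opening: 0.0189
```

```bash
python3 -c "
from h import *
plan([.5366,-.2895,.148],down(162.72))
p=cap('wrist');save(p,'w5');X=pts(p)
# cradle rear fork lateral centre & rear edge in tool frame
s=p['s'];L=rot(s).inv().apply((X-s['tcp_pos']).reshape(-1,3)).reshape(X.shape)
m=(X[...,2]>.045)&(X[...,2]<.075)&(abs(L[...,1])<.04)
q=L[m]*1e3
for sg in(-1,1):
    k=q[q[:,1]*sg>12];print(sg,len(k),np.percentile(k,[3,97],axis=0).round(1).tolist())
m=(X[...,2]>.0)&(X[...,2]<.03)&(abs(L[...,1])<.05)&(p['color'].max(-1)<60);q=L[m]*1e3
k=q[(q[:,0]>50)];print(len(k),np.percentile(k,[1,99],axis=0).round(1).tolist())
"
```

```text
shift mm(tool now) [-0.   1.1  0.4] turn [ 0.04 -0.13 -0.08] az 162.64
-1 88 [[43.0, -23.8, 80.5], [57.9, -21.0, 83.7]]
1 346 [[42.9, 18.7, 80.2], [57.9, 28.9, 89.9]]
797 [[51.2, -48.7, 121.8], [130.5, 39.6, 144.3]]
```

Call:
carry_out(increments="-0.3 2.2 10 0 0 -0.1 0;0 0 20 0 0 0 0;0 0 20 0 0 0 0;0 0 15 0 0 0 0;0 0 8 0 0 0 0;0 0 0 0 0 0 0;0 0 0 0 0 0 0")

```text
time: 27.1
tcp_pos: [0.5369, -0.2888, 0.0757]
tcp_rot: [-0.001, 0.151, 0.989, 0.0]
wrist_force: [-0.6, 0.0, -1.6]
opening: 0.0192
```

```bash
python3 -c "
from h import *
st();plan([.5364,-.288,.0383],down(162.72))
p=cap('wrist');save(p,'w6');p2=cap('scene');save(p2,'s6')
a=cv2.imread('pics/w6.png');b=cv2.imread('pics/s6.png')
cv2.imwrite('pics/m6.png',np.hstack([a[:,60:460],cv2.resize(b[210:330,120:245],(400,384),interpolation=cv2.INTER_CUBIC)]))"
```

```text
t 27.1 tip(stand mm) [  31.07 -395.76   64.41] F stand [-0.56  0.   -1.61] T [-0.012  0.016 -0.01 ] az 162.67 op 0.0192
shift mm(tool now) [ 0.6  0.6 37.4] turn [ 0.03 -0.08 -0.05] az 162.67
```

View pics/m6.png

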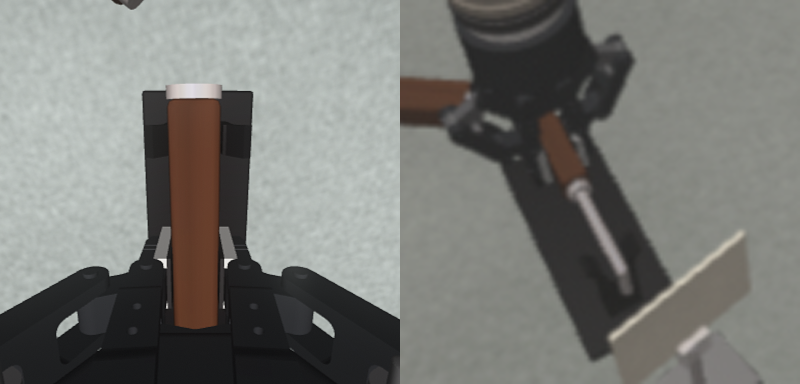

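Rod sits over the forks, about 1–1.5 mm left of centre in the wrist view (handle centre column 194, base centre 197.5). Shift and lower.

Call:
carry_out(increments="0.5 1.3 6 0 0 0 0;0 0 8 0 0 0 0;0 0 8 0 0 0 0;0 0 6 0 0 0 0;0 0 4 0 0 0 0;0 0 3 0 0 0 0;0 0 1.5 0 0 0 0;0 0 0 0 0 0 0;0 0 0 0 0 0 0")

```text
time: 27.95
tcp_pos: [0.5375, -0.2874, 0.0394]
tcp_rot: [-0.0, 0.151, 0.989, 0.0]
wrist_force: [-0.6, -0.1, -1.6]
opening: 0.0193
```

```bash
python3 -c "
from h import *
st();print(observe()['tcp_pos'])"
```

```text
t 27.95 tip(stand mm) [  31.71 -394.28   28.25] F stand [-0.62 -0.07 -1.56] T [0.015 0.096 0.015] az 162.68 op 0.0193
[ 0.53751989 -0.28735787  0.03939868]
```

Call:
carry_out(increments="0.7 0 0.8 0 0 0 0;0 0 0.8 0 0 0 0;0 0 0 0 0 0 0;0 0 0 0 0 0 0")

```text
time: 28.28
tcp_pos: [0.5369, -0.2872, 0.038]
tcp_rot: [-0.0, 0.151, 0.989, 0.0]
wrist_force: [0.5, 0.1, -1.7]
opening: 0.0193
```

```bash
python3 -c "
from h import *
st();print(observe()['tcp_pos'])"
```

```text
t 28.28 tip(stand mm) [  31.06 -394.14   26.91] F stand [ 0.48  0.08 -1.73] T [-0.006  0.013  0.025] az 162.68 op 0.0193
[ 0.5368661  -0.28720615  0.03803892]
```

Call:
carry_out(increments="0 0 0.5 0 0 0 0;0 0 0.5 0 0 0 0;0 0 0 0 0 0 0;0 0 0 0 0 0 0")

```text
time: 28.62
tcp_pos: [0.5369, -0.2872, 0.0379]
tcp_rot: [-0.0, 0.151, 0.989, 0.0]
wrist_force: [-2.0, 1.1, 6.2]
opening: 0.0191
```

```bash
python3 -c "
from h import *
st();print(observe()['tcp_pos'])"
```

```text
t 28.62 tip(stand mm) [  31.07 -394.16   26.71] F stand [-2.05  1.01  6.25] T [0.178 0.429 0.042] az 162.68 op 0.0191
[ 0.53688265 -0.2872144   0.03786188]
```

Call:
carry_out(increments="0 0 -0.7 0 0 0 0;0 0 0 0 0 0 0.1;0 0 0 0 0 0 0.3;0 0 0 0 0 0 0.5;0 0 0 0 0 0 0.6;0 0 0 0 0 0 0.6;0 0 0 0 0 0 0.6;0 0 -5 0 0 0 0.6;0 0 -10 0 0 0 0.6;0 0 -20 0 0 0 0.6;0 0 -30 0 0 0 0.6;0 0 -35 0 0 0 0.6")

```text
time: 29.62
tcp_pos: [0.5356, -0.2866, 0.1378]
tcp_rot: [-0.002, 0.15, 0.989, 0.001]
wrist_force: [0.8, -1.5, -0.2]
opening: 0.0515
```

Call:
carry_out(increments="0 0 -35 0 0 0 0.8;0 0 -28 0 0 0 1;0 0 0 0 0 0 1;0 0 0 0 0 0 1")

```text
time: 29.95
tcp_pos: [0.5382, -0.2876, 0.2036]
tcp_rot: [0.002, 0.151, 0.989, -0.001]
wrist_force: [-0.6, -0.3, -0.1]
opening: 0.0855
```

Run:
```python
from rod import *
s=st()
p=cap("wrist");save(p,"w7");rodfit(p)
p2=cap("top");save(p2,"t7");X=pts(p2)
m=(X[...,2]>.03)&(X[...,2]<.075)&(X[...,0]>.45)&(X[...,0]<.64)&(X[...,1]>-.12)&(X[...,1]<.27)
q=(X[m][:,:2]-C)@E2*1e3
h=np.histogram(q[:,0],np.arange(-140,20,4));print([(int(a),int(b)) for a,b in zip(h[1],h[0]) if b])
a=cv2.imread('pics/w7.png');b=cv2.imread('pics/t7.png')
cv2.imwrite('pics/m7.png',np.hstack([a[:,56:456],cv2.resize(b[60:252,130:330],(400,384),interpolation=cv2.INTER_CUBIC)]))
```

```text
t 29.95 tip(stand mm) [  32.46 -394.57  193.03] F stand [-0.56 -0.36 -0.11] T [ 0.035  0.024 -0.031] az 162.69 op 0.0855
rect ((0.5194000005722046, -0.28233787417411804), (0.019373584538698196, 0.10271584242582321), 73.1960678100586)
handle 2313 [ 0.51683321 -0.28134502] az -16.709146845061216 -0.04862764352110459 0.05409000679776577 z 0.06683696833804734
shank t 0.06520523453384759 0.13231469940434124 d by t [ 0.00153924 -0.00050235] z [-0.00787021  0.05841277]
fork -1 t [-0.0373 -0.0217] d [-0.0259 -0.013 ]
fork 1 t [-0.0369 -0.0212] d [0.0129 0.0258]
fork -1 t [0.0943 0.1103] d [-0.0221 -0.0122]
fork 1 t [0.0947 0.1105] d [0.0121 0.0181]
[(-96, 7), (-92, 10), (-88, 5), (-84, 8), (-80, 7), (-76, 5), (-72, 5), (-68, 12), (-64, 8), (-60, 7), (-56, 6), (-52, 12), (-48, 65), (-44, 119), (-40, 231), (-36, 107), (-32, 7), (-28, 4), (-24, 6), (-20, 20), (-16, 25), (-12, 35), (-8, 36), (-4, 41), (0, 37), (4, 19), (8, 6), (12, 3)]
```

View pics/m7.png

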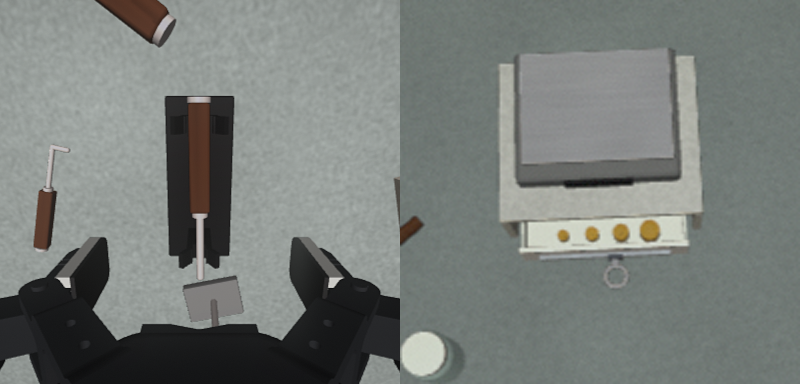

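Rod lies in both forks as before, and the drawer is out with its ring in full view at about (615,275). Handing in.

```bash
python3 -c "
from h import *
print(finish_job())"
```

```text
the job is handed in; nothing more can be done
None
```

The drawer is open at its stop, the rod is back in its cradle, and the job was handed in after about 30 s of the 72 s allowed.

- **Finding the eye:** I took the middle-sized rod and swept it sideways under the ledge. It touched the eye with about 5 N, which put the eye about 16 mm right of centre, and I dropped the tip in.
- **Opening the drawer:** The pull took about 5 N. The stop showed as a firm end with the force rising to about 12 N. The tip was then within 1 mm of where a full 120 mm opening puts it.
- **Putting the rod back:** I lifted the tip out freely and laid the rod home, pressing with about 6 N.

**Last checks:**
- The rod was within about 0.2 mm and 0.6° of its first pose, lying in both forks.
- The eye's centre was about 76 mm in front of the ledge, as expected for a full opening.
- The jar, the card foot and the other two hooks looked unmoved in the views taken. The scoop was only partly in the last view, so I did not check it fully.
- The gripper was open and clear of everything.

**What did not work:** I tried to look under the ledge with the wrist camera, but the hand blocked the view, so I found the eye by feel alone. The rod's sideways pose when gripped disagreed by about 2 mm with the camera's estimate. I laid it back by the camera's centre.

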